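# Find the clay fish among the lidded tubs

### The arm

A 6-joint arm with a two-finger parallel gripper is mounted at the origin on the work surface; the furniture and walls round the work are solid. World frame = base frame: x ahead of the robot, y to its left, z up, the work surface at z = 0. Lengths are in m, angles in rad, forces in N, time in s.
With the tool pointing down it reaches from about 0.3 to 0.775 m from the base axis. Payload 14.6 kg.
Tool frame: the origin (TCP) lies midway between the tips of the shut fingers; the grasp point (between the pads) lies 19 mm behind it (ctrl.tcp_to_grasp is the z of the grasp point in the tool frame, in m); z points along the fingers, y is the line along which they close (so a half turn about z gives the same grasp; the last joint's range is limited). The gripper opens to 94 mm and grips with 3 to 60 N. Pads are 16 mm wide; open, the fingers measure 119 mm over their backs; the gripper's body (75 mm by 177 mm) begins 78 mm behind the grasp point.
Start: joints at [1.234, 0.3, 1.521, -0, 1.321, -0.067], TCP at [0.147, 0.53, 0.17] pointing down, gripper open.
Joint ranges: [-3.03, 3.03], [-0.79, 2.21], [0.23, 2.52], [-1.04, 4.18], [0, 3.07], [-2.55, 2.55]. Speed limits (rad/s): [2.22, 2.22, 2.57, 3.14, 3.14, 3.14].

### API

Orientations are given as [roll, pitch, yaw] about the fixed x, y, z axes, in that order (R = Rz(yaw) Ry(pitch) Rx(roll)).
In Python, from station import monitor, camera, ctrl gives the robot as it stands.
- The arm moves only by the tool apply_moves, never from a script. Its argument "plan" is one flat list of numbers, 4 for each row, row after row: the shift along the tool's x, y, z in mm, then the turn about the tool's z in rad. In form: [dx, dy, dz, spin, dx, dy, dz, spin, ...]. A call has 1 to 20 rows; each row shifts and turns the commanded pose from where the row before left it, along the tool's axes as they then stand; what a row does not reach is not made up. A row lasts 1/10 s, in which the tool goes at most 50 mm and 8.59 degrees, less where a joint would pass 70% of its speed; a pose out of reach is approached as far as the arm can. A call is refused whole if a number of a shift passes 50 or a number of a turn 0.15, either way. A call with a gripper value outside its range is refused whole. "hand" is the gripper command: -1 is shut, 1 is fully open, values between are in proportion, set as the call begins (left out, the last holds). The fingers move at their own pace and stop on an object; "squeeze" is the grip in N (left out, the last holds). Time passes only in rows, so rows that do not move let the fingers close. It gives the time, the measured TCP pose, the force, the opening and the grip force at its end, in the units of the state.
- monitor.get_obs(): the state, without advancing time (a new reading comes with each control period).
- camera(name): name is "side" or "top" or "wrist"; returns a dict with "image" (420x560x3 uint8, red, green, blue), "range_z" (420x560 float32, m along the optical axis (not along the pixel's ray), 0 where there is no reading), "mtx" (3x3 intrinsics, pixels), "rvec" (rotation vector, rad) and "tvec" (3), from world to camera coordinates, as OpenCV has them. Camera axes: x right, y down, z forward; pixel columns grow to the right and rows downward; lengths in m; the calibration is good to about 2 mm. A picture is of the moment at which its call begins.
- ctrl.hand_in(): hands the job in; it is judged then, once.
The state is a dict: "time_s": time; "qpos": joint angles; "joint_vel": joint speeds; "tau": joint torques, N m; "ee_pos": TCP position; "eef_rot": TCP orientation; "force": force on the tool from outside, world axes, zero at the start; "moment": the same for the moment, N m; "grip_width": finger opening in m; "grip_force": force on a finger pad.
Only numpy, scipy, OpenCV 4.12 (cv2) and the standard library are available. Lean on these libraries where they do the work, as an engineer would, in place of code of your own. Each camera call takes 0.05 s, during which the arm holds its last target. There are 200 camera calls.

### The job

A small clay fish was put away in one of the three lidded steel tubs; the other two hold charcoal stubs. Lift the lids by their knobs, one by one, straight up until you find the fish, putting each wrong lid back on its own tub. Set the lid of the fish's tub down on the table, flat and knob up, well clear of that tub, and leave the fish where it lies and the other two tubs covered by their own lids.

Things in the scene. Friction and masses are not known exactly. Their poses are not given: they have to be found in the camera images.
- lid_1_knob (a point): Wooden knob (upright cylinder 26 mm across, 34 mm tall) on the lid of the left-hand tub (largest y). Lid: loose round steel plate 116 mm across, 5 mm thick, 0.12 kg, with a centring disc 72 mm across, 5 mm deep under it. Point: on the knob's axis at grip height, 24 mm above the plate, 10 mm below the knob's top, 34 mm above the lid's lowest face; z along the knob. About z = 0.074 on the tub, 0.034 on the table.
- lid_2_knob (a point): The same point on the identical lid of the middle tub. The three tubs are identical too: round, plain steel, fixed to the table, 104 mm outside, 96 mm inside, 45 mm tall, floor 5 mm thick, each centred under its lid at the start, centres at least 130 mm apart. Lids just rest on the rim and lift straight off.
- lid_3_knob (a point): The same point on the identical lid of the right-hand tub (smallest y). To the right of this tub the bare boards about x = 0.59, y = -0.15 are always clear, with room for a lid.
- fish_center (a point): Small grey clay fish, flat, 40 x 75 x 9 mm, on the floor of one of the three tubs, within 15 mm of its centre; which tub differs each time, and it is out of sight until that lid is off. Point: its centre, half-way up. Each of the other two tubs holds only a black charcoal stub, 28 x 14 x 9 mm.

How it is judged:
On the way:
1. the lid of the tub that holds the fish has been lifted off, at least 26 mm straight up above its seat (((horizontal distance between lid_1_knob and fish_center below 0.05 m and height (world z) of lid_1_knob above 0.1 m) or (horizontal distance between lid_2_knob and fish_center below 0.05 m and height (world z) of lid_2_knob above 0.1 m) or (horizontal distance between lid_3_knob and fish_center below 0.05 m and height (world z) of lid_3_knob above 0.1 m))), for 0.05 s.
At the end, for the whole second after the job is handed in: The lid of the fish's tub lies on the table, knob up and level within 10 degrees, its centre more than 100 mm from the fish; the other two lids are on their own tubs, within 15 mm of where they were and level within 10 degrees; the fish is within 20 mm of where it lay (((horizontal distance between lid_1_knob and fish_center above 0.1 m and height (world z) of lid_1_knob between 0.02 and 0.06 m and angle between each of lid_1_knob, lid_2_knob, lid_3_knob's own z axis and vertical below 0.17 rad and distance of each of lid_2_knob, lid_3_knob from where it was at the start of the episode below 0.015 m and horizontal distance between each of lid_2_knob, lid_3_knob and fish_center above 0.08 m) or (horizontal distance between lid_2_knob and fish_center above 0.1 m and height (world z) of lid_2_knob between 0.02 and 0.06 m and angle between each of lid_2_knob, lid_1_knob, lid_3_knob's own z axis and vertical below 0.17 rad and distance of each of lid_1_knob, lid_3_knob from where it was at the start of the episode below 0.015 m and horizontal distance between each of lid_1_knob, lid_3_knob and fish_center above 0.08 m) or (horizontal distance between lid_3_knob and fish_center above 0.1 m and height (world z) of lid_3_knob between 0.02 and 0.06 m and angle between each of lid_3_knob, lid_1_knob, lid_2_knob's own z axis and vertical below 0.17 rad and distance of each of lid_1_knob, lid_2_knob from where it was at the start of the episode below 0.015 m and horizontal distance between each of lid_1_knob, lid_2_knob and fish_center above 0.08 m)) and distance of fish_center from where it was at the start of the episode below 0.02 m); the robot touches nothing.
It also fails if it takes over 72 s, if anything falls off the work surface, if the arm or the gripper's body presses on something with over 40 N, if the wrist force passes 120 N, or if a joint passes its speed limit or range.

## Working session

There is one attempt and no reset: what is moved stays moved. The work goes in short steps, Python scripts to look and compute and a tool call to move; the robot and the scene stay as the last step left them, time stands still between calls to the robot, and variables do not carry over. Pictures are saved under pics/ and viewed, at most 10 in all, crops included, and the job is handed in when it is done.

Besides the shell and the picture viewer there is one more tool, called after "Call:" as name(argument=value, ...) on one line, values as JSON. apply_moves: Moves the arm, as the interface text tells. Its arguments: {"type":"object","properties":{"plan":{"type":"array","items":{"type":"number"}},"hand":{"type":"number"},"squeeze":{"type":"number"}},"required":["plan"]}

```bash
mkdir -p pics
cat > h.py <<'E'
import numpy as np, cv2
from station import monitor, camera, ctrl
def snap(n,f=None):
    c=camera(n)
    if f: cv2.imwrite('pics/'+f,c['image'][:,:,::-1])
    return c
def pts(c):
    R=cv2.Rodrigues(np.array(c['rvec'],float))[0];K=np.array(c['mtx']);t=np.array(c['tvec']).ravel()
    z=c['range_z'];v,u=np.mgrid[:z.shape[0],:z.shape[1]]
    P=np.stack([(u-K[0,2])/K[0,0]*z,(v-K[1,2])/K[1,1]*z,z],-1)
    W=(P-t)@R; W[z<=0]=np.nan
    return W
E
python3 - <<'E'
from h import *
o=monitor.get_obs();print(o['time_s'],o['ee_pos'],o['eef_rot'],o['grip_width'],ctrl.tcp_to_grasp)
c=snap('top','top0.png');W=pts(c)
z=W[...,2]
m=((z>0.072)&(z<0.1)&(W[...,0]>.25)).astype(np.uint8)
n,l,s,ce=cv2.connectedComponentsWithStats(m)
for i in range(1,n):
    if s[i,4]>30: print(s[i],ce[i],np.nanmedian(W[l==i],0), (np.nanmin(W[l==i],0)+np.nanmax(W[l==i],0))/2)
snap('side','side0.png')
E
```

```text
0.0 [0.14650976 0.52980197 0.16918969] [-3.14042125e+00 -2.74055122e-05  2.87182582e+00] 0.0937523817797581 -0.0188
[525 114  35  73 647] [539.18547141 153.69088099] [ 0.64492553 -0.24975382  0.08887403] [ 0.65766952 -0.26994704  0.08574307]
[151 135  13  12  94] [156.84042553 139.79787234] [0.6958202  0.41200145 0.08021782] [0.69668487 0.41336899 0.0808665 ]
[285 195  15  15 180] [291.89444444 201.86111111] [0.57679334 0.17470841 0.08368746] [0.57755858 0.17458818 0.08004298]
[368 212  16  16 191] [375.71727749 219.27225131] [0.54343237 0.03250384 0.08386139] [0.54383698 0.03201421 0.08007693]
[181 222  16  15 190] [188.52105263 228.95789474] [0.53395285 0.35315438 0.08355582] [0.53413724 0.35386022 0.07997149]
[459 266  41  59 462] [470.11904762 296.07792208] [ 0.41122339 -0.11049709  0.08657431] [ 0.41267259 -0.12880956  0.08597399]
[496 270  19  11  31] [503.74193548 273.06451613] [ 0.44894391 -0.17215198  0.09103716] [ 0.44422924 -0.17366236  0.08581639]
[500 286  21  34 132] [513.75757576 305.96212121] [ 0.39184289 -0.18651147  0.0885192 ] [ 0.39902253 -0.17769771  0.08632883]
```

View pics/top0.png

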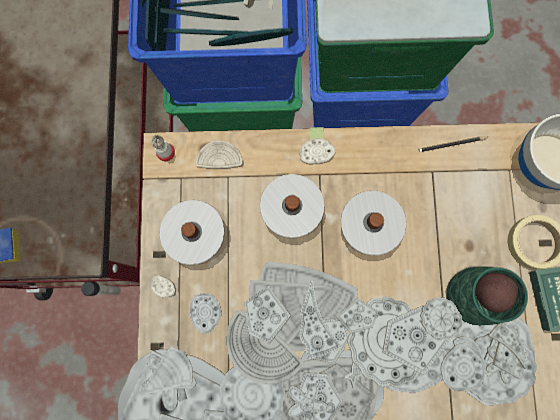

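View pics/side0.png

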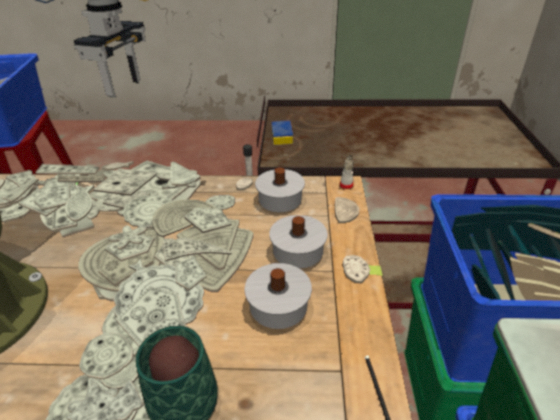

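The top view shows the three lids with brown knobs at about (190,230), (292,203) and (375,220). The side view shows the same three tubs in a row, the right-hand one nearest the camera. A dark object stands at (248,150), near the approach path, so I'll check where it is.

```bash
cat >> h.py <<'E'
from scipy.spatial.transform import Rotation as Ro
def shift(target):
    o=monitor.get_obs();R=Ro.from_euler('xyz',o['eef_rot']).as_matrix()
    d=R.T@(np.array(target)-o['ee_pos'])*1000
    print('t',o['time_s'],'ee',o['ee_pos'].round(4),o['eef_rot'].round(3),'shift mm',d.round(1));return d
E
python3 - <<'E'
from h import *
c=snap('side');W=pts(c);print(W[145:165:6,248].round(3).tolist())
hi=(W[...,2]>.11)&(W[...,0]>.1)&(W[...,0]<.75)&(W[...,1]>-.1)&(W[...,1]<.5);print('high pts',hi.sum(),np.nanmean(W[hi],0) if hi.any() else '')
for k in [(280,175),(298,226),(278,280)]:
    w=W[k[1]-22:k[1]+22,k[0]-14:k[0]+14].reshape(-1,3);w=w[w[:,2]>.08];print(len(w),((w.min(0)+w.max(0))/2).round(4),w.max(0)-w.min(0))
for n in('side','top'):
    c=camera(n);print(n,-cv2.Rodrigues(np.array(c['rvec']))[0].T@np.array(c['tvec']).ravel())
c=camera('top');W=pts(c)
for u,v in [(292,203),(376,219),(189,229)]:
    w=W[v-14:v+15,u-14:u+15].reshape(-1,3);w=w[w[:,2]>.08];print(len(w),((w.min(0)+w.max(0))/2).round(4),w.mean(0).round(4))
shift([.534,.354,.14])
E
```

```text
[[0.442, 0.541, 0.045], [0.443, 0.526, 0.035], [0.442, 0.528, 0.015], [0.44, 0.531, -0.006]]
high pts 1919 [0.13969012 0.4589511  0.32812266]
64 [0.5364 0.3521 0.0832] [0.02313728 0.02537555 0.00509369]
95 [0.5782 0.1747 0.0832] [0.02327998 0.0267346  0.00643374]
143 [0.5452 0.031  0.0838] [0.02374869 0.02484652 0.00715033]
side [ 0.57722137 -0.46989099  0.60232007]
top [0.40393632 0.18875904 0.96070533]
165 [0.578  0.1746 0.0841] [0.5778 0.1748 0.0836]
172 [0.5438 0.0317 0.0843] [0.5439 0.0319 0.0841]
172 [0.5342 0.3541 0.0841] [0.5344 0.3539 0.0839]
t 0.3 ee [0.1466 0.53   0.1696] [-3.141 -0.     2.872] shift mm [-420.3  -66.4   29.6]
```

Call:
apply_moves(plan=[-15,-2.4,0,0,-30,-4.8,0,0,-30,-4.8,0,0,-30,-4.8,0,0,-30,-4.8,0,0,-30,-4.8,0,0,-30,-4.8,0,0,-30,-4.8,0,0,-30,-4.8,0,0,-30,-4.8,0,0,-30,-4.8,0,0,-30,-4.8,0,0,-30,-4.8,0,0,-30,-4.8,0,0,-15,-2.4,10,0,0,0,15,0,0,0,0,0,0,0,0,0], hand=1, squeeze=20)

```text
time_s: 2.1
ee_pos: [0.5323, 0.3539, 0.1442]
eef_rot: [-3.141, -0.001, 2.873]
force: [0.1, 0.1, 0.2]
grip_width: 0.0938
grip_force: 0.0
```

Run:
```python
from h import *
shift([.5353,.3530,.0555])
```

```text
t 2.1 ee [0.5323 0.3539 0.1442] [-3.141e+00 -1.000e-03  2.873e+00] shift mm [-3.2  0.  88.7]
```

Call:
apply_moves(plan=[-1.5,0,15,0,-1.5,0,20,0,0,0,20,0,0,0,15,0,0,0,10,0,0,0,5,0,0,0,3,0,0,0,0,0,0,0,0,0])

```text
time_s: 3.0
ee_pos: [0.5367, 0.3528, 0.0574]
eef_rot: [3.141, 0.001, 2.872]
force: [0.6, 0.3, 0.3]
grip_width: 0.0941
grip_force: 0.0
```

Call:
apply_moves(plan=[0,0,0,0,0,0,0,0,0,0,0,0,0,0,0,0,0,0,0,0,0,0,0,0,0,0,0,0,0,0,0,0,0,0,0,0,0,0,0,0], hand=-1, squeeze=20)

```text
time_s: 4.0
ee_pos: [0.5364, 0.3526, 0.0567]
eef_rot: [-3.142, 0.0, 2.872]
force: [0.0, 0.2, 0.9]
grip_width: 0.0176
grip_force: 0.0
```

Run:
```python
from h import *
o=monitor.get_obs();print(o['ee_pos'],o['grip_width'],o['grip_force'],o['force'])
c=snap('side');i=c['image'][130:240,210:350,::-1];cv2.imwrite('pics/s1.png',cv2.resize(i,None,fx=5,fy=5))
```

```text
[0.53637783 0.35259081 0.05672808] 0.017570004298928583 0.0 [0.01899825 0.21381119 0.86657362]
```

View pics/s1.png

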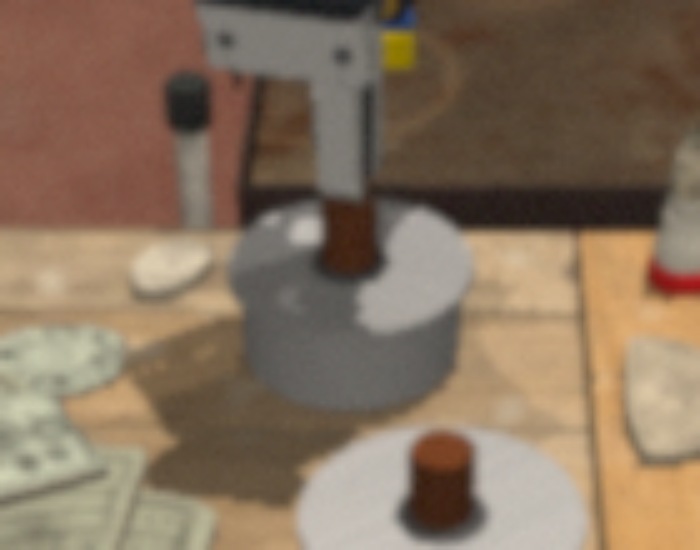

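The picture shows the finger tips around (345,195) of the crop, at or behind the knob's top, so the knob isn't gripped even though the reported pose looks right. I'll check the fingers' true position from the depth data.

Run:
```python
from h import *
c=snap('side');W=pts(c)
for v in range(145,188,3): print(v,[W[v,u].round(3).tolist() for u in (276,279,283)])
c=snap('top','top1.png');W=pts(c)
m=W[...,2]>.1
w=W[m&(abs(W[...,0]-.536)<.1)&(abs(W[...,1]-.353)<.1)];print(len(w),w.min(0),w.max(0))
```

```text
145 [[0.534, 0.27, 0.194], [0.54, 0.267, 0.196], [0.548, 0.265, 0.197]]
148 [[0.53, 0.336, 0.151], [0.536, 0.333, 0.153], [0.544, 0.359, 0.138]]
151 [[0.53, 0.335, 0.144], [0.536, 0.335, 0.144], [0.544, 0.355, 0.133]]
154 [[0.53, 0.334, 0.137], [0.536, 0.332, 0.138], [0.544, 0.357, 0.124]]
157 [[0.529, 0.336, 0.129], [0.536, 0.333, 0.13], [0.544, 0.358, 0.116]]
160 [[0.529, 0.335, 0.122], [0.536, 0.333, 0.123], [0.544, 0.357, 0.109]]
163 [[0.529, 0.335, 0.114], [0.535, 0.337, 0.113], [0.543, 0.358, 0.1]]
166 [[0.529, 0.336, 0.105], [0.535, 0.334, 0.107], [0.544, 0.345, 0.1]]
169 [[0.527, 0.359, 0.083], [0.535, 0.342, 0.094], [0.544, 0.343, 0.093]]
172 [[0.528, 0.344, 0.084], [0.535, 0.345, 0.084], [0.544, 0.347, 0.083]]
175 [[0.528, 0.345, 0.076], [0.535, 0.341, 0.078], [0.544, 0.345, 0.076]]
178 [[0.527, 0.344, 0.068], [0.534, 0.345, 0.068], [0.544, 0.343, 0.069]]
181 [[0.527, 0.346, 0.059], [0.534, 0.34, 0.063], [0.543, 0.344, 0.061]]
184 [[0.527, 0.345, 0.051], [0.534, 0.34, 0.055], [0.543, 0.346, 0.051]]
187 [[0.527, 0.336, 0.049], [0.534, 0.335, 0.05], [0.544, 0.334, 0.051]]
12779 [0.43601747 0.2530139  0.20465859] [0.59430953 0.41468744 0.47838191]
```

View pics/top1.png

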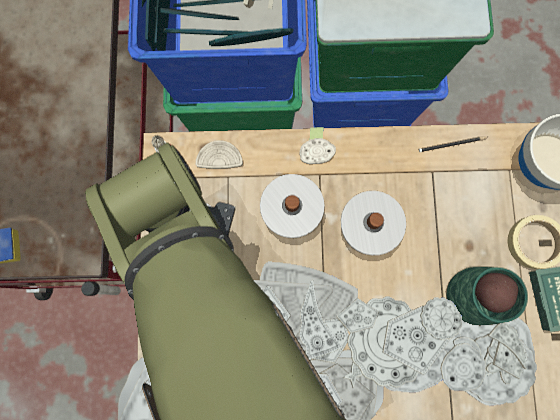

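The depth shows the fingertips ending at z≈0.103 and the gripper body at about 0.195, while the state reports TCP z=0.057. The real tool is therefore about 45 mm above the reading. The top view is hidden by the arm. I'll open the fingers, go down a little, and compare again.

Call:
apply_moves(plan=[0,0,0,0,0,0,0,0,0,0,0,0,0,0,0,0,0,0,0,0,0,0,0,0,0,0,0,0,0,0,0,0,0,0,0,0], hand=1)

```text
time_s: 5.05
ee_pos: [0.5364, 0.3526, 0.0568]
eef_rot: [3.142, 0.0, 2.872]
force: [-0.2, 0.3, -0.6]
grip_width: 0.0738
grip_force: 0.0
```

```bash
cat >> h.py <<'E'
def tool(c=None):
    # fingertips/body as the side camera sees them near the reported TCP
    c=c or camera('side');W=pts(c);o=monitor.get_obs();e=o['ee_pos']
    near=(np.hypot(W[...,0]-e[0],W[...,1]-e[1])<.13)&(W[...,2]>.0)
    sat=cv2.cvtColor(c['image'],cv2.COLOR_RGB2HSV)
    return W,near,sat,o
E
python3 - <<'E'
from h import *
c=snap('side');W,near,sat,o=tool(c);print(o['ee_pos'],o['grip_width'],o['qpos'])
w=W[near&(W[...,2]>.09)];
for a in np.arange(.09,.26,.01):
    s=w[(w[:,2]>=a)&(w[:,2]<a+.01)]
    if len(s): print(round(a,3),len(s),s.min(0).round(3),s.max(0).round(3))
i=c['image'][90:250,200:380,::-1];cv2.imwrite('pics/s2.png',cv2.resize(i,None,fx=3.7,fy=3.7))
E
```

```text
[0.53640827 0.35258378 0.05677678] 0.07801523727592477 [ 5.24438113e-01  6.06528081e-01  1.35091088e+00  1.58093219e-05
  1.18408443e+00 -7.76530286e-01]
0.09 32 [0.516 0.306 0.092] [0.559 0.395 0.1  ]
0.1 67 [0.517 0.301 0.1  ] [0.559 0.396 0.11 ]
0.11 74 [0.515 0.301 0.11 ] [0.559 0.396 0.12 ]
0.12 63 [0.515 0.3   0.12 ] [0.559 0.397 0.13 ]
0.13 64 [0.516 0.301 0.13 ] [0.559 0.395 0.139]
0.14 57 [0.516 0.3   0.14 ] [0.559 0.396 0.15 ]
0.15 45 [0.516 0.301 0.151] [0.559 0.398 0.16 ]
0.16 44 [0.515 0.301 0.16 ] [0.559 0.398 0.17 ]
0.17 12 [0.515 0.302 0.17 ] [0.55  0.392 0.18 ]
0.18 17 [0.511 0.274 0.181] [0.557 0.391 0.19 ]
0.19 193 [0.483 0.265 0.19 ] [0.59  0.418 0.2  ]
0.2 292 [0.484 0.264 0.2  ] [0.59  0.418 0.21 ]
0.21 208 [0.483 0.261 0.21 ] [0.592 0.422 0.22 ]
0.22 235 [0.481 0.259 0.22 ] [0.592 0.423 0.23 ]
0.23 586 [0.484 0.259 0.23 ] [0.592 0.434 0.24 ]
0.24 142 [0.507 0.307 0.24 ] [0.562 0.362 0.25 ]
0.25 114 [0.508 0.307 0.25 ] [0.556 0.349 0.26 ]
```

View pics/s2.png

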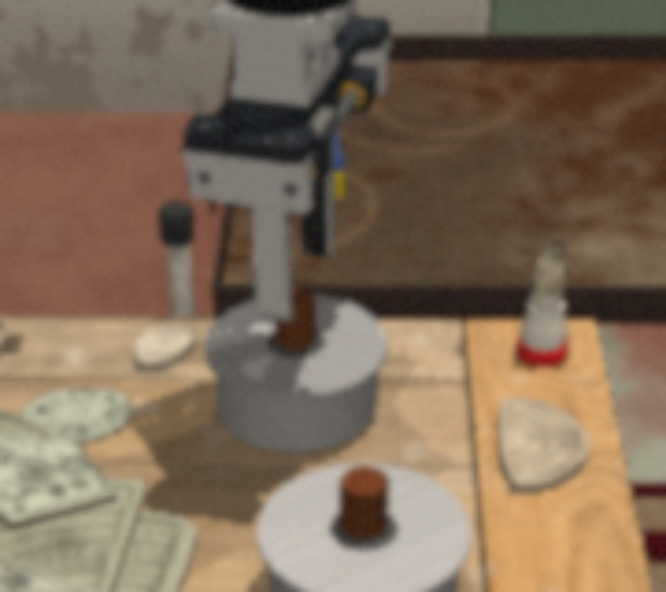

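The fingers straddle the knob in plan, with the near tip at crop (275,312), well above the plate. I'll go down 20 mm and measure again.

Call:
apply_moves(plan=[0,0,5,0,0,0,5,0,0,0,5,0,0,0,5,0,0,0,0,0,0,0,0,0])

```text
time_s: 5.7
ee_pos: [0.5364, 0.3526, 0.0367]
eef_rot: [-3.141, -0.0, 2.872]
force: [-1.5, 0.2, -0.0]
grip_width: 0.0936
grip_force: 0.0
```

```bash
cat >> h.py <<'E'
def tip(side=-1):
    # near finger outer face, in the side view: lowest z before the plate
    c=camera('side');W=pts(c);o=monitor.get_obs();e=o['ee_pos']
    near=(abs(W[...,0]-e[0]+.01)<.03)&(W[...,1]<e[1]-.02)&(W[...,1]>e[1]-.075)&(W[...,2]>.053)&(W[...,2]<e[2]+.12)
    n,l,s,_=cv2.connectedComponentsWithStats(near.astype(np.uint8));k=1+s[1:,4].argmax();w=W[l==k]
    b=(abs(W[...,0]-e[0])<.1)&(W[...,1]<e[1]-.07)&(W[...,1]>e[1]-.1)&(W[...,2]>.1)
    print('ee',e.round(4),'force',o['force'].round(1),'tip low z',np.sort(w[:,2])[:5].round(4),'mid x',np.median(w[:,0]).round(4),'y',np.median(w[:,1]).round(4),'body low',np.sort(W[b][:,2])[:8].round(3),'w',o['grip_width'])
E
python3 -c "
from h import *
tip()"
```

```text
ee [0.5364 0.3526 0.0368] force [ 0.6 -0.4 -0.3] tip low z [0.0726 0.0746 0.0774 0.0776 0.0779] mid x 0.5232 y 0.2959 body low [0.169 0.17  0.17  0.17  0.171 0.171 0.171 0.171] w 0.09426902674657077
```

The reading is about 37 mm low in z only; x and y agree with the camera. The true tip height is about 0.074, so I need roughly 17 mm more.

Call:
apply_moves(plan=[0,0,5,0,0,0,5,0,0,0,4,0,0,0,3,0,0,0,0,0,0,0,0,0])

```text
time_s: 6.35
ee_pos: [0.5364, 0.3526, 0.0198]
eef_rot: [3.142, 0.0, 2.872]
force: [0.7, 0.8, -0.4]
grip_width: 0.0939
grip_force: 0.0
```

Call:
apply_moves(plan=[0,0,0,0,0,0,0,0,0,0,0,0,0,0,0,0,0,0,0,0,0,0,0,0,0,0,0,0,0,0,0,0,0,0,0,0,0,0,0,0], hand=-1, squeeze=20)

```text
time_s: 7.35
ee_pos: [0.5364, 0.3526, 0.0197]
eef_rot: [3.142, 0.0, 2.872]
force: [-0.2, 0.5, 0.1]
grip_width: 0.0257
grip_force: 20.0
```

The knob is gripped at 25.7 mm. Lifting straight up.

Call:
apply_moves(plan=[0,0,-3,0,0,0,-6,0,0,0,-10,0,0,0,-12,0,0,0,-15,0,0,0,-15,0,0,0,-15,0,0,0,-15,0,0,0,-15,0,0,0,-12,0,0,0,-8,0,0,0,-4,0,0,0,0,0,0,0,0,0])

```text
time_s: 8.75
ee_pos: [0.5362, 0.3525, 0.1491]
eef_rot: [-3.141, -0.001, 2.872]
force: [0.5, -0.2, -1.8]
grip_width: 0.0255
grip_force: 20.0
```

Run:
```python
from h import *
c=snap('side');i=c['image'][70:250,190:390,::-1];cv2.imwrite('pics/s3.png',cv2.resize(i,None,fx=3.3,fy=3.3))
o=monitor.get_obs();print(o['force'],o['grip_width'])
```

```text
[ 0.3065312   0.11106522 -1.55340993] 0.02546180211415895
```

View pics/s3.png

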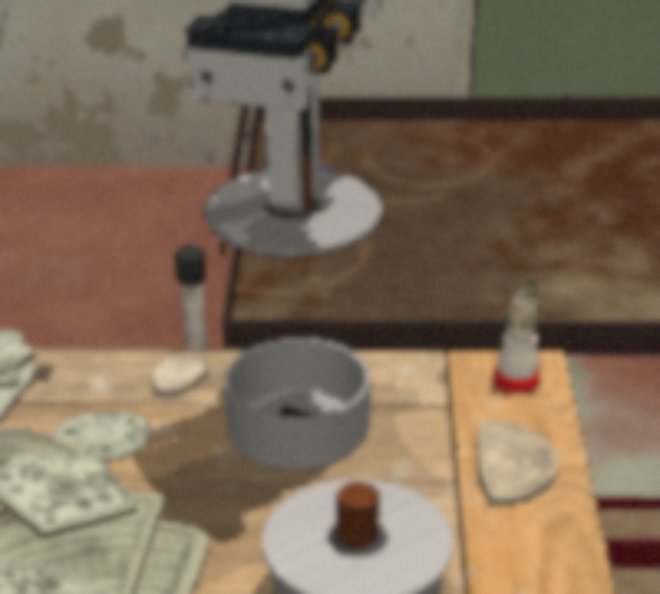

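The lid is up level and the tub is open. A small dark thing lies at about crop (295,410); I'll check its colour and size numerically.

Run:
```python
from h import *
c=snap('side');W=pts(c)
print(c['image'][186:204,262:300].mean(2).astype(int))
g=c['image'].mean(2);m=np.zeros(g.shape,bool);m[180:206,258:303]=1;m&=g<50
w=W[m];print(m.sum(),w.min(0),w.max(0))
```

```text
[[ 80  83  87  88  90  91  95  94  96  95  97 100  98 103 101 102 101 101
  101 101 100 102 103 102 103  98  99  98  98  96  93  95  89  88  85  83
   81  99]
 [ 81  84  85  87  89  91  93  97  97  96  96  99 102 105 107 105 105 103
  104 103 103 106 111 114 113 104  97  98  99  97  95  93  92  89  84  85
   88 113]
 [ 81  86  85  89  86  92  94  94  95  98 101 106 106 107 111 109 108 105
  105 105 101 107 121 135 138 126 110 102  98  96  94  93  90  90  88  89
  106 128]
 [ 83  83  88  85  90  92  94  99 102 105 108 113 112 106 106 102  98 100
   96  97  97 104 125 147 158 148 137 124 109 107 101  93  93  90  91 104
  123 136]
 [ 86  84  88  91  94  95 101 104 111 111 108 109  99  98  96  94  95  91
   95  94  94 100 124 150 163 166 159 152 140 132 121 105  97  99 104 122
  133 125]
 [ 88  87  92  97 101 101 106 109 109 104 102  98  96  94  89  90  92  92
   94  94  95 100 119 147 161 167 170 168 164 161 146 125 111 115 124 130
  124 107]
 [ 87  90  94 102 108 108 106 102 101  95  93  94  93  84  76  82  85  88
   90  92  95  98 109 123 141 156 165 171 169 166 160 150 135 131 128 11
[... 1134 characters left out ...]
8  91  92  93  93  95  95  95  98 100 101 101 101 101 103  99 102
   99  99 102 101  98 101  99  98 101  98  98  93  94  95  94  94  90  90
   90  89]
 [ 87  88  91  92  93  95  96  96  97  97 100  98 100 100 101 104 100 101
   99 102 102 100 100 100  99 100  99  98  95  96  96  96  95  92  92  92
   89  89]
 [ 85  86  90  92  93  95  97  97  95  98  95  99 103 102 104 101 103 102
  102 101 101  99 102  99 101  99 100 100  99  98  95  96  92  94  93  92
   93  92]
 [ 86  88  89  93  93  95  95  98  98  98  98 100  97 100 103 102 101 102
  102 102 102 100 101 100  99 103  99  98  98  97  94  97  96  95  93  93
   90 100]]
8 [0.525505   0.35066514 0.01189719] [0.53298357 0.36044227 0.01598924]
```

It's black charcoal, about 10 × 10 mm visible and close to the centre. Putting lid 1 back.

Call:
apply_moves(plan=[0,0,4,0,0,0,8,0,0,0,12,0,0,0,15,0,0,0,15,0,0,0,15,0,0,0,15,0,0,0,15,0,0,0,12,0,0,0,8,0,0,0,4,0,0,0,3,0,0,0,2,0,0,0,1.5,0,0,0,0,0,0,0,0,0])

```text
time_s: 10.45
ee_pos: [0.5365, 0.3527, 0.0205]
eef_rot: [3.141, 0.0, 2.872]
force: [-0.2, 0.1, -0.9]
grip_width: 0.0259
grip_force: 20.0
```

Call:
apply_moves(plan=[0,0,0,0,0,0,0,0,0,0,0,0,0,0,0,0,0,0,0,0,0,0,0,0,0,0,0,0,0,0,-5,0,0,0,-10,0,0,0,-15,0,0,0,-15,0,0,0,-15,0,0,0,-10,0,0,0,0,0], hand=1)

```text
time_s: 11.85
ee_pos: [0.537, 0.353, 0.0923]
eef_rot: [3.14, 0.002, 2.872]
force: [0.5, 0.0, 0.2]
grip_width: 0.0937
grip_force: 0.0
```

Call:
apply_moves(plan=[-5,-9,0,0,-8.6,-15.4,0,0,-11,-20,0,0,-13,-24,0,0,-13,-24,0,0,-13,-24,0,0,-11,-20,0,0,-8,-15,0,0,-5,-9,0,0,0,0,0,0,0,0,0,0])

```text
time_s: 12.95
ee_pos: [0.5779, 0.175, 0.0901]
eef_rot: [3.142, -0.0, 2.872]
force: [-0.1, -0.2, -0.2]
grip_width: 0.0942
grip_force: 0.0
```

Run:
```python
from h import *
shift([.578,.1747,.0195])
c=snap('side');W=pts(c)
w=W[153:197,266:294].reshape(-1,3);w=w[(w[:,2]>.08)&(w[:,2]<.09)];print(len(w),((w.min(0)+w.max(0))/2).round(4),w.max(0)-w.min(0))
```

```text
t 12.95 ee [0.5779 0.175  0.0901] [ 3.142 -0.     2.872] shift mm [-0.2 -0.2 70.6]Traceback (most recent call last):
  File "<stdin>", line 4, in <module>
    return umr_minimum(a, axis, None, out, keepdims, initial, where)
ValueError: zero-size array to reduction operation minimum which has no identity
```

Call:
apply_moves(plan=[0,0,10,0,0,0,12,0,0,0,8,0,0,0,3,0,0,0,0,0,0,0,0,0])

```text
time_s: 13.6
ee_pos: [0.5782, 0.1747, 0.0574]
eef_rot: [3.141, 0.0, 2.872]
force: [-0.1, 0.1, 0.0]
grip_width: 0.0942
grip_force: 0.0
```

Run:
```python
from h import *
tip()
c=snap('top');W=pts(c)
for u,v in [(376,219),(189,229)]:
    w=W[v-14:v+15,u-14:u+15].reshape(-1,3);w=w[(w[:,2]>.078)&(w[:,2]<.09)];print(len(w), w.mean(0).round(4) if len(w) else '')
```

```text
ee [0.5783 0.1747 0.0576] force [ 0.1 -0.2 -0.2] tip low z [0.0945 0.0945 0.0964 0.0968 0.0985] mid x 0.5657 y 0.1179 body low [0.19  0.191 0.191 0.191 0.191 0.191 0.191 0.191] w 0.09391317391882904
108 [0.5444 0.0278 0.084 ]
176 [0.5341 0.3523 0.0835]
```

Lid 1 is back within 2 mm, and the same z offset holds here. On to the middle lid.

Call:
apply_moves(plan=[0,0,8,0,0,0,10,0,0,0,10,0,0,0,6,0,0,0,3.5,0,0,0,0,0,0,0,0,0])

```text
time_s: 14.4
ee_pos: [0.5782, 0.1747, 0.0199]
eef_rot: [3.141, 0.0, 2.872]
force: [-0.6, 0.0, 0.9]
grip_width: 0.0945
grip_force: 0.0
```

Call:
apply_moves(plan=[0,0,0,0,0,0,0,0,0,0,0,0,0,0,0,0,0,0,0,0,0,0,0,0,0,0,0,0,0,0,0,0,0,0,0,0,0,0,0,0], hand=-1)

```text
time_s: 15.4
ee_pos: [0.5781, 0.1746, 0.0198]
eef_rot: [3.142, 0.0, 2.872]
force: [0.2, -0.1, -0.5]
grip_width: 0.0253
grip_force: 20.0
```

Call:
apply_moves(plan=[0,0,-3,0,0,0,-6,0,0,0,-10,0,0,0,-12,0,0,0,-15,0,0,0,-15,0,0,0,-15,0,0,0,-15,0,0,0,-15,0,0,0,-12,0,0,0,-8,0,0,0,-4,0,0,0,0,0,0,0,0,0])

```text
time_s: 16.8
ee_pos: [0.5778, 0.1746, 0.1491]
eef_rot: [-3.141, -0.001, 2.872]
force: [-0.5, 1.2, -1.9]
grip_width: 0.0256
grip_force: 20.0
```

Run:
```python
from h import *
c=snap('side');i=c['image'][130:330,200:400,::-1];cv2.imwrite('pics/s4.png',cv2.resize(i,None,fx=3,fy=3))
```

```text
(no output)
```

View pics/s4.png

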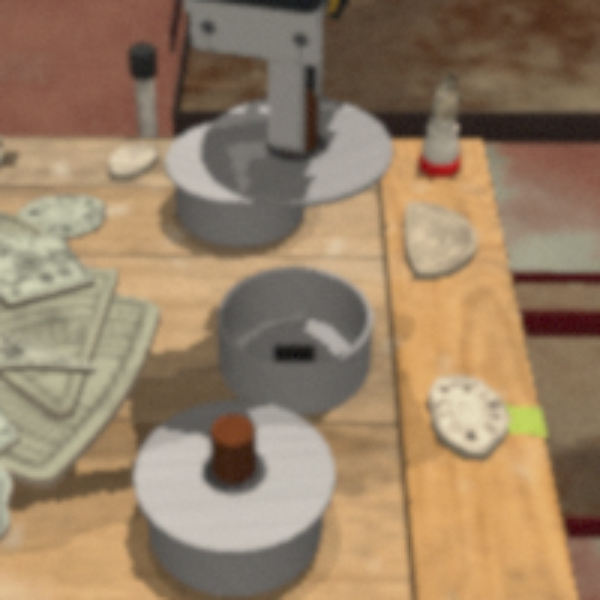

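The middle tub, at crop (295,350), holds a black stub at (293,352), so the fish must be in the right-hand tub. Putting lid 2 back and moving on.

Call:
apply_moves(plan=[0,0,4,0,0,0,8,0,0,0,12,0,0,0,15,0,0,0,15,0,0,0,15,0,0,0,15,0,0,0,15,0,0,0,12,0,0,0,8,0,0,0,4,0,0,0,3,0,0,0,2,0,0,0,1.5,0,0,0,0,0,0,0,0,0])

```text
time_s: 18.45
ee_pos: [0.5782, 0.1747, 0.0205]
eef_rot: [3.141, 0.0, 2.872]
force: [0.8, 0.3, -1.8]
grip_width: 0.0253
grip_force: 20.0
```

Call:
apply_moves(plan=[0,0,0,0,0,0,0,0,0,0,0,0,0,0,0,0,0,0,0,0,0,0,0,0,0,0,0,0,0,0,-5,0,0,0,-10,0,0,0,-15,0,0,0,-15,0,0,0,-15,0,0,0,-10,0,0,0,0,0], hand=1)

```text
time_s: 19.85
ee_pos: [0.5788, 0.1748, 0.0922]
eef_rot: [3.14, 0.003, 2.872]
force: [0.5, -0.7, -0.6]
grip_width: 0.094
grip_force: 0.0
```

Call:
apply_moves(plan=[0,-8,0,0,-1,-14,0,0,-1,-20,0,0,-1,-21,0,0,-1,-21,0,0,-1,-21,0,0,-1,-20,0,0,0,-14,0,0,0,-8,0,0,0,0,0,0,0,0,0,0])

```text
time_s: 20.95
ee_pos: [0.5447, 0.0316, 0.0902]
eef_rot: [3.141, -0.0, 2.872]
force: [-0.5, -0.7, -0.0]
grip_width: 0.0939
grip_force: 0.0
```

Run:
```python
from h import *
shift([.5445,.0315,.0195])
c=snap('top');W=pts(c)
for u,v in [(292,203),(189,229)]:
    w=W[v-14:v+15,u-14:u+15].reshape(-1,3);w=w[(w[:,2]>.078)&(w[:,2]<.09)];print(len(w), w.mean(0).round(4) if len(w) else '')
```

```text
t 20.95 ee [0.5447 0.0316 0.0902] [ 3.141 -0.     2.872] shift mm [ 0.1 -0.2 70.7]
170 [0.5778 0.1747 0.0837]
174 [0.5341 0.3523 0.0838]
```

Lids 1 and 2 are both seated where they began. Now the right-hand lid.

Call:
apply_moves(plan=[0,0,8,0,0,0,14,0,0,0,14,0,0,0,12,0,0,0,10,0,0,0,6,0,0,0,4,0,0,0,2.5,0,0,0,0,0,0,0,0,0])

```text
time_s: 22.0
ee_pos: [0.5449, 0.0313, 0.0201]
eef_rot: [3.141, 0.001, 2.872]
force: [0.4, 0.0, -0.7]
grip_width: 0.0942
grip_force: 0.0
```

Call:
apply_moves(plan=[0,0,0,0,0,0,0,0,0,0,0,0,0,0,0,0,0,0,0,0,0,0,0,0,0,0,0,0,0,0,0,0,0,0,0,0,0,0,0,0], hand=-1)

```text
time_s: 23.0
ee_pos: [0.5446, 0.0314, 0.0197]
eef_rot: [-3.142, -0.0, 2.872]
force: [0.1, 0.6, -0.4]
grip_width: 0.0252
grip_force: 20.0
```

Call:
apply_moves(plan=[0,0,-3,0,0,0,-6,0,0,0,-10,0,0,0,-12,0,0,0,-15,0,0,0,-15,0,0,0,-15,0,0,0,-15,0,0,0,-15,0,0,0,-12,0,0,0,-8,0,0,0,-4,0,0,0,0,0,0,0,0,0])

```text
time_s: 24.4
ee_pos: [0.5444, 0.0314, 0.1492]
eef_rot: [-3.141, -0.001, 2.872]
force: [-0.5, -0.7, -1.2]
grip_width: 0.0258
grip_force: 20.0
```

Run:
```python
from h import *
c=snap('side');i=c['image'][180:380,170:370,::-1];cv2.imwrite('pics/s5.png',cv2.resize(i,None,fx=3,fy=3))
shift([.59,-.15,.15])
W=pts(snap('top'));t=W[(abs(W[...,0]-.59)<.065)&(abs(W[...,1]+.15)<.065)][:,2];print('spot z',np.nanmin(t),np.nanmax(t))
```

```text
t 24.45 ee [0.5444 0.0313 0.1491] [-3.141e+00 -1.000e-03  2.872e+00] shift mm [ -92.3 -162.6   -0.9]Traceback (most recent call last):
  File "<stdin>", line 4, in <module>
    res = np.fmin.reduce(a, axis=axis, out=out, **kwargs)
ValueError: zero-size array to reduction operation fmin which has no identity
```

View pics/s5.png

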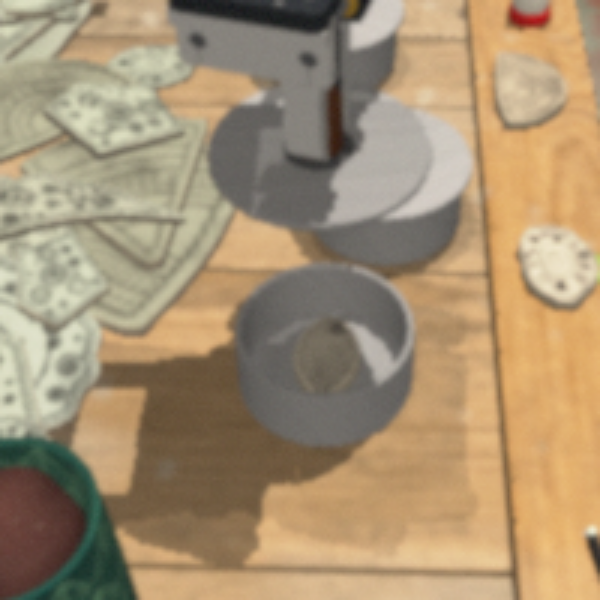

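The fish is in the right-hand tub, at crop (328,357). Carrying the lid over to the clear boards.

Call:
apply_moves(plan=[-4,-7,0,0,-8,-14,0,0,-10,-18,0,0,-11,-20,0,0,-13,-22,0,0,-13,-22,0,0,-11,-20,0,0,-10,-18,0,0,-8,-14,0,0,-4,-7,0,0,0,0,0,0,0,0,0,0])

```text
time_s: 25.7
ee_pos: [0.5901, -0.1489, 0.1496]
eef_rot: [3.141, -0.0, 2.872]
force: [-0.4, 0.3, -0.6]
grip_width: 0.0258
grip_force: 20.0
```

Call:
apply_moves(plan=[0,0,5,0,0,0,10,0,0,0,15,0,0,0,15,0,0,0,15,0,0,0,15,0,0,0,15,0,0,0,15,0,0,0,15,0,0,0,12,0,0,0,8,0,0,0,5,0,0,0,3,0,0,0,0,0,0,0,0,0])

```text
time_s: 27.2
ee_pos: [0.5904, -0.1494, 0.0022]
eef_rot: [-3.142, 0.001, 2.872]
force: [-0.3, -0.5, -1.4]
grip_width: 0.0259
grip_force: 20.0
```

Run:
```python
from h import *
o=monitor.get_obs();e=o['ee_pos'];print(e,o['force'])
W=pts(snap('side'))
r=np.hypot(W[...,0]-e[0],W[...,1]-e[1]);
w=W[(r<.056)&(r>.03)&(W[...,2]<.12)];print('plate z',np.percentile(w[:,2],[5,25,50,75]))
w=W[(r>.06)&(r<.11)&(W[...,2]<.04)];print('table z',np.percentile(w[:,2],[5,50]))
```

```text
[ 0.59041713 -0.14939369  0.00221184] [-0.34581821 -0.53454975 -1.43856818]
plate z [0.03096425 0.03200163 0.03259388 0.03326729]
table z [-0.00172841  0.00023032]
```

Plate top is at 0.0325 and should rest at 0.010, so 22 mm remains.

Call:
apply_moves(plan=[0,0,5,0,0,0,6,0,0,0,5,0,0,0,3,0,0,0,2,0,0,0,1,0,0,0,0,0,0,0,0,0])

```text
time_s: 28.05
ee_pos: [0.5902, -0.1493, -0.0202]
eef_rot: [3.142, 0.0, 2.872]
force: [-0.2, 0.3, -1.2]
grip_width: 0.0256
grip_force: 20.0
```

Run:
```python
from h import *
o=monitor.get_obs();e=o['ee_pos'];print(e,o['force'])
W=pts(snap('side'))
r=np.hypot(W[...,0]-e[0],W[...,1]-e[1]);
w=W[(r<.056)&(r>.03)&(W[...,2]<.12)];print('plate z',np.percentile(w[:,2],[5,25,50,75]))
```

```text
[ 0.59023532 -0.1493195  -0.02015384] [-0.24091635  0.34473096 -1.18749053]
plate z [0.00862645 0.00956671 0.01032191 0.01112784]
```

Plate top reads 0.010, so it's on the table or within about a millimetre of it. Releasing and backing off.

Call:
apply_moves(plan=[0,0,0.5,0,0,0,0,0,0,0,0,0])

```text
time_s: 28.4
ee_pos: [0.5903, -0.1494, -0.0203]
eef_rot: [-3.142, 0.0, 2.872]
force: [-2.7, 0.3, 5.7]
grip_width: 0.0255
grip_force: 20.0
```

Call:
apply_moves(plan=[0,0,0,0,0,0,0,0,0,0,0,0,0,0,0,0,0,0,0,0,0,0,0,0,0,0,0,0,0,0,0,0,0,0,-5,0,0,0,-10,0,0,0,-15,0,0,0,-20,0,0,0,-20,0,0,0,-20,0,0,0,-20,0,0,0,-20,0,0,0,-10,0,0,0,0,0,0,0,0,0], hand=1)

```text
time_s: 30.3
ee_pos: [0.5899, -0.1492, 0.1189]
eef_rot: [3.142, -0.0, 2.872]
force: [0.5, 0.1, -0.6]
grip_width: 0.0939
grip_force: 0.0
```

Run:
```python
from h import *
o=monitor.get_obs();e=o['ee_pos'];print(o['time_s'],e,o['joint_vel'].round(3))
W=pts(snap('side','side9.png'));r=np.hypot(W[...,0]-.59,W[...,1]+.149)
w=W[(r<.054)&(W[...,2]<.06)];p=w[w[:,2]<.018];k=w[w[:,2]>.04]
A=np.c_[p[:,:2],np.ones(len(p))];s=np.linalg.lstsq(A,p[:,2],rcond=None)[0];print('plate',p.mean(0),'slope',s[:2],'knob top',k.mean(0))
W=pts(snap('top'))
for u,v in [(292,203),(189,229)]:
    w=W[v-14:v+15,u-14:u+15].reshape(-1,3);w=w[(w[:,2]>.078)&(w[:,2]<.09)];print(len(w), w.mean(0).round(4) if len(w) else '')
```

```text
30.3 [ 0.58989162 -0.14922772  0.11885236] [-0.001  0.017  0.009  0.001 -0.002 -0.   ]
plate [ 0.59048997 -0.14428823  0.01031805] slope [-0.00101814 -0.00809379] knob top [ 0.59011955 -0.15085459  0.04362184]
171 [0.5777 0.1747 0.0836]
178 [0.534  0.3522 0.0836]
```

View pics/side9.png

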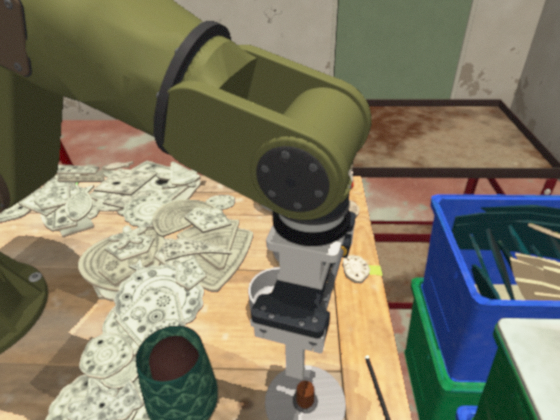

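The last view shows lid 3 flat on the boards, knob at about (306,393), with the open gripper well above it. The other lids measure in place.

```bash
python3 -c "
from station import ctrl
print(ctrl.hand_in())"
```

```text
the job is handed in; nothing more can be done
None
```

The fish was in the right-hand tub; its lid lies flat, knob up, on the clear boards about 190 mm away, the other two lids are back on their own tubs (within about 2 mm), the fish was not touched, and I handed the job in at about 30 s; the hand-in gave no verdict, and the reported TCP height read about 37 mm low throughout, so I set grip heights from the camera.

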